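# Fit bush and spread retaining clip on a wheel axle

### The arm

A 6-joint arm with a two-finger parallel gripper is mounted at the origin on the work surface. World frame = base frame: x ahead of the robot, y to its left, z up, the work surface at z = 0. Lengths are in m, angles in degrees, forces in N, time in s.
With the tool pointing down it reaches from about 0.275 to 0.75 m from the base axis. Payload 10.2 kg.
Tool frame: the origin (TCP) lies between the finger pads; the fingertips stand 25 mm ahead of it and the grasp point (between the pads) lies 6 mm ahead of it; z points along the fingers, y is the line along which they close (so a half turn about z gives the same grasp; the last joint's range is limited). The gripper opens to 88 mm and grips with 3 to 60 N. Pads are 18 mm wide; open, the fingers measure 123 mm over their backs; the gripper's body (75 mm by 187 mm) begins 45 mm behind the grasp point.
Start: joints at [56.929, 17.928, 85.812, -0, 76.261, -12.8], TCP at [0.182, 0.492, 0.264] pointing down, gripper open.
Joint ranges: [-168.41, 168.41], [-55.51, 124.54], [10.69, 146.95], [-70.63, 250.63], [1, 178], [-165.06, 165.06]. Speed limits (degrees/s): [136.94, 136.94, 172.46, 180, 180, 180].

### API

Orientations are given as [roll, pitch, yaw] about the fixed x, y, z axes, in that order (R = Rz(yaw) Ry(pitch) Rx(roll)).
In Python, from rig import * gives the robot as it stands. The module is installed in compiled form; this text tells all that it offers.
- The arm moves only by the shell command python3 -m crank 'ROWS' [FORCE]. ROWS is JSON, one flat list of numbers, 7 for each row, row after row: the opening, from 0 (shut) to 1 (fully open), then the shift along the tool's x, y, z in mm, then the turn, a rotation vector about the tool's x, y, z in degrees. In form: [jaw, dx, dy, dz, wx, wy, wz, jaw, dx, dy, dz, wx, wy, wz, ...]. A call has 1 to 10 rows; each row shifts and turns the commanded pose from where the row before left it, along the tool's axes as they then stand; what a row does not reach is not made up. A row lasts 1/12 s, in which the tool goes at most 41.7 mm and 7.16 degrees, less where a joint would pass 70% of its speed; a pose out of reach is approached as far as the arm can. A call is refused whole if a number of a shift passes 41.7 or a number of a turn 7.16, either way. A call with a gripper value outside its range is refused whole. The fingers move at their own pace and stop on an object; FORCE is the grip in N (left out, the last holds). Time passes only in rows, so rows that do not move let the fingers close. It gives the time, the measured TCP pose, the force, the opening and the grip force at its end, in the units of the state.
- get_state(): the state, without advancing time (a new reading comes with each control period).
- get_image(name): name is "side" or "top"; returns a dict with "image" (420x560x3 uint8, red, green, blue), "camera_matrix" (3x3 intrinsics, pixels), "D" ([k1, k2, p1, p2, k3] as OpenCV has them; the pictures are not rectified), "world_from_camera" (4x4, takes a point from camera to world coordinates). Camera axes: x right, y down, z forward; pixel columns grow to the right and rows downward; lengths in m; the calibration is good to about 2 mm. A picture is of the moment at which its call begins. There is no depth.
- hand_in(): hands the job in; it is judged then, once.
Trained networks look in a picture, given as the dict that the camera call returned (one of the last four; its "shot" number tells which), for a name from the list of things; names that differ only in an ending like _2 or _b are one class to them, and where a whole thing is asked for, a point or a joint stands for the part that bears it (a point fixed in the world has none). Each returns a list of dicts, best first, with "conf" (0 to 1); they miss things now and then, are a little off and sometimes report something else, mostly with a low value. They report only what shows in the picture. A call takes as long as a camera call. They do not tell look-alikes from the thing itself.
- find_in(picture, query): "bbox" ([left, top, right, bottom] in pixels, round what is visible of it).
The state is a dict: "time_s": time; "joint_positions": joint angles; "qvel": joint speeds; "joint_torque": joint torques, N m; "position": TCP position; "tool_rot": TCP orientation; "wrist_force": force on the tool from outside, world axes, zero at the start; "ft_torque": the same for the moment, N m; "opening": finger opening in m; "grasp_force": force on a finger pad.
Only numpy, scipy, OpenCV 4.12 (cv2) and the standard library are available. Lean on these libraries where they do the work, as an engineer would, in place of code of your own. Each camera call takes 0.05 s, during which the arm holds its last target. There are 200 camera calls.

### The job

Seat the loose flanged bush over the axle stub, flange down and fully home in the wheel's round pocket. Then take the pliers from their rest by the handles, squeeze them fully so that the retaining clip on their tips is spread, and slide the spread clip down over the end of the axle to the groove just above the bush. Finish holding it there: the pliers stay in the gripper, level and fully squeezed, with the clip around the groove; leave the other things on the bench alone.

Things in the scene. Friction and masses are not known exactly. Their poses are not given: they have to be found in the camera images.
- bush: loose aluminium flanged bush, 32 mm high, 70 g: flange 58 mm across and 6 mm thick at the bottom, above it a barrel 44 mm across (grip it here from above, near the top), bore 34 mm. Origin: centre of the flange's underside, z up out of the barrel. It stands flange down on the bench at the start
- wheel: notched plywood wheel lying flat, 140 mm across, its top 40 mm above the bench, fixed on a dark hub block; an upright steel axle stub 29 mm across stands in its middle. Origin: on the bench under the axle, z up along the axle. The axle's top is 87 mm above the bench, its last 6 mm a cone (19 mm across at the top)
- pocket (a point): centre of the floor of the wheel's round pocket, on the axle's axis, 34 mm above the bench. The pocket is 62 mm across and 6 mm deep, so a seated bush has its flange flush with the wheel and its barrel top at the groove's lower edge, 66 mm above the bench
- groove (a point): middle of the axle's groove, on the axis, 70 mm above the bench; the groove is 8 mm high (66 to 74 mm above the bench) and 24 mm across
- rest: fixed wooden rest, 30 mm high, on which the pliers lie: top 85 x 70 mm, with a tongue 36 mm wide under the handles, so that the fingers can pass beside it. Origin: under the middle of its broad part, about under the pivot
- pliers: loose dark steel circlip pliers, 210 mm long, 0.21 kg, lying flat on the rest. Origin: pivot, at the jaws' underside (30 mm above the bench); x points from the pivot to the clip, z up. Two black handles 30 to 105 mm behind the pivot, either side of the x axis, 14 mm high (z 0 to 14 mm), sprung apart. Squeezed together they stop with their outer faces parallel to x
- pliers_grip (a point): where to grip both handles from above, fingers closing along the tool's y: on its axis, 65 mm behind the pivot, at the handles' mid height (37 mm above the bench). 62 mm wide over both handles when free, 42 mm when squeezed to the stop (about 9 N; grip with 30 to 80 N). As the handles close the tool creeps about 4 mm forward (its +x) in the fingers and may tip a degree or two
- clip_center (a point): centre of the clip's opening when spread, fixed in the pliers' frame (x 82, z -6 mm); the axle should pass through it. The clip may rest on the seated bush. It is a steel C ring 4 mm thick, fast on the plier tips, gap towards the pivot, its middle plane 6 mm under the jaws' underside; opening 27 mm wide when free (too small for the axle), 35 mm when spread
- jaw (a joint): angle of one plier lever (the other mirrors it): 0 when the handles are free, 0.155 rad when they are squeezed to the stop and the clip is spread (up to 0.17 under a strong grip, the stop gives a little)
- screw_jar: clear jar with a steel cap, 48 mm across, 50 mm high; leave alone
- tape_measure: grey tape measure, 58 x 30 x 52 mm; leave alone
- screwdriver: screwdriver lying on the bench; leave alone
- offcut: strip of wood 160 x 28 x 18 mm; leave alone
- knife: aluminium utility knife 110 x 24 x 16 mm; leave alone
- glue: white glue bottle, 56 mm across, 150 mm high; leave alone
- hammer: hammer lying on the bench; leave alone
There are look-alikes about, which are no part of the job. What is shaped like the bush but yellow is not meant.

How it is judged (in metres and radians):
On the way, in this order (a step that is already met when the one before it is completed fails the run):
1. the bush is seated in the pocket, flange down, and the fingers have let go of it (horizontal distance between bush and pocket below 0.005 m and z of bush in the frame of pocket below 0.003 m and angle between bush's own z axis and vertical below 0.08 rad and contact force between the fingers and bush below 0.1 N), for 0.2 s.
2. the pliers are in the fingers, off the rest, with the clip spread, above the axle's end (value of joint jaw above 0.132 rad and contact force between the fingers and pliers above 5 N and contact force between pliers and rest below 0.1 N and horizontal distance between clip_center and groove below 0.03 m and z of clip_center in the frame of groove above 0.012 m), for 0.1 s.
At the end, for the whole second after the job is handed in: Bush upright, flange down, within 5 mm of the axis and 3 mm of the pocket floor. Fingers grip the pliers (over 5 N) and keep them squeezed (jaw over 0.132 rad), still, off the rest, level within 0.15 rad; clip centre within 8 mm sideways and 4 mm in height of the groove's middle (horizontal distance between bush and pocket below 0.005 m and z of bush in the frame of pocket below 0.003 m and angle between bush's own z axis and vertical below 0.08 rad and contact force between the fingers and pliers above 5 N and value of joint jaw above 0.132 rad and angle between pliers's own z axis and vertical below 0.15 rad and horizontal distance between clip_center and groove below 0.008 m and z of clip_center in the frame of groove between -0.004 and 0.004 m and contact force between pliers and rest below 0.1 N and linear speed of pliers below 0.02 m/s); the arm keeps its last pose, push and grip.
It fails at once if another thing on the bench was shifted by more than 30 mm (distance of any of screw_jar, tape_measure, screwdriver, offcut, knife, glue, hammer from where it was at the start of the episode above 0.03 m).
It also fails if it takes over 54 s, if anything falls off the work surface, if the arm or the gripper's body presses on something with over 40 N, if the wrist force passes 120 N, or if a joint passes its speed limit or range.

## Working session

There is one attempt and no reset: what is moved stays moved. The work goes in short steps, Python scripts to look and compute and a shell command to move; the robot and the scene stay as the last step left them, time stands still between calls to the robot, and variables do not carry over. Pictures are saved under pics/ and viewed, at most 10 in all, crops included, and the job is handed in when it is done.

```bash
mkdir -p pics
cat > h.py <<'E'
from rig import *
import numpy as np, cv2
from scipy.spatial.transform import Rotation as R
def ray(d,uv,z):
    p=cv2.undistortPoints(np.array([[uv]],float),np.array(d["camera_matrix"]),np.array(d["D"]))[0,0]
    T=np.array(d["world_from_camera"]);v=T[:3,:3]@[p[0],p[1],1];o=T[:3,3]
    return (o+v*(z-o[2])/v[2])
def proj(d,P):
    T=np.linalg.inv(np.array(d["world_from_camera"]))
    return cv2.projectPoints(np.array(P,float).reshape(-1,3),cv2.Rodrigues(T[:3,:3])[0],T[:3,3],np.array(d["camera_matrix"]),np.array(d["D"]))[0][:,0]
def save(d,n):cv2.imwrite("pics/"+n,d["image"][:,:,::-1])
E
python3 - <<'E'
from h import *
for c in("top","side"):
    d=get_image(c);save(d,c+"0.png");print(c,np.array(d["world_from_camera"])[:3,3].round(3))
    for q in("bush","wheel","rest","pliers","pliers_grip","clip_center"):
        for r in find_in(d,q)[:3]:
            b=r["bbox"];print(q,round(r["conf"],2),np.round(b,1),ray(d,[(b[0]+b[2])/2,(b[1]+b[3])/2],.03).round(3))
s=get_state();print(s["position"],s["tool_rot"],s["opening"],s["time_s"])
E
```

```text
top [ 0.302 -0.062  1.188]
bush 0.89 [286.1 272.4 309.1 295.4] [ 0.385 -0.106  0.03 ]
bush 0.75 [250.9 249.8 268.6 268.7] [ 0.433 -0.01   0.03 ]
bush 0.66 [294.4 221.9 380.6 235.2] [ 0.528 -0.188  0.03 ]
wheel 0.92 [168.4 176.3 231.6 231.8] [0.551 0.151 0.03 ]
wheel 0.43 [247.3 247.7 270.6 271.2] [ 0.432 -0.008  0.03 ]
rest 0.91 [316.6 202.1 385.2 238.8] [ 0.551 -0.219  0.03 ]
pliers 0.73 [293.7 206.9 382.5 235.2] [ 0.546 -0.188  0.03 ]
pliers_grip 0.82 [295.2 210.  382.9 235.7] [ 0.542 -0.191  0.03 ]
clip_center 0.97 [291.9 207.  384.3 234.7] [ 0.547 -0.188  0.03 ]
clip_center 0.31 [168.2 174.1 226.3 233.2] [0.551 0.158 0.03 ]
side [ 0.035 -0.903  0.804]
bush 0.83 [200.4 255.7 228.8 279.4] [ 0.378 -0.127  0.03 ]
bush 0.72 [201.2 222.2 225.6 244.6] [ 0.428 -0.025  0.03 ]
bush 0.62 [161.4 233.4 187.  255.3] [ 0.338 -0.011  0.03 ]
wheel 0.63 [214.6 285.7 258.3 334.4] [ 0.357 -0.256  0.03 ]
rest 0.25 [353.6 219.2 424.2 266.3] [ 0.736 -0.266  0.03 ]
pliers 0.57 [260.2 232.9 343.9 288. ] [ 0.544 -0.209  0.03 ]
pliers_grip 0.82 [260.7 232.2 343.5 286.9] [ 0.545 -0.207  0.03 ]
pliers_grip 0.71 [147.  161.6 163.8 184.4] [0.417 0.284 0.03 ]
clip_center 0.79 [262.3 231.4 343.5 290.5] [ 0.544 -0.211  0.03 ]
clip_center 0.72 [264.6 232.9 325.3 284.7] [ 0.534 -0.196  0.03 ]
[0.18189311 0.49248748 0.26371063] [-1.79999594e+02 -1.07237644e-03  1.59730507e+02] 0.08770607506945248 0.7
```

View pics/top0.png

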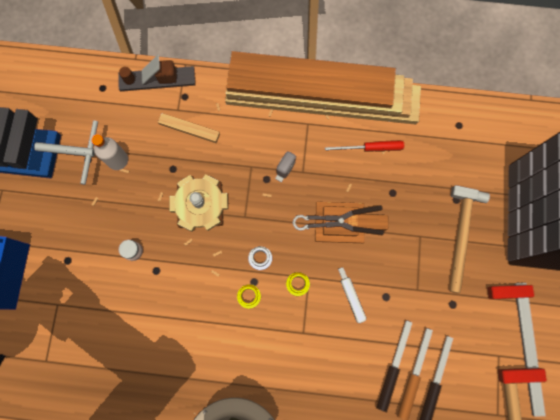

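View pics/side0.png

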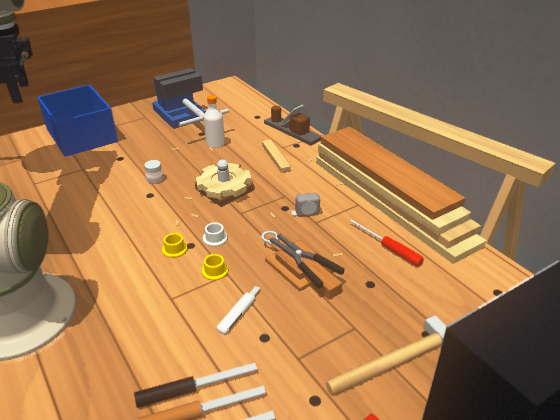

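The top picture shows the silver bush at about (260,259) between yellow look-alikes, the wheel with its axle at (198,203), and the pliers with clip at (301,222) and pivot at (341,221), handles to the right. The side picture shows the bush at (214,234), axle top at (223,165) and clip at (269,238).

Run:
```python
from h import *
t=get_image("top");s=get_image("side")
def crop(d,x,y,w,h,k):return cv2.resize(d["image"][y:y+h,x:x+w],(w*k,h*k),interpolation=cv2.INTER_CUBIC)
A=crop(t,290,195,100,50,8)
B=np.hstack([crop(t,165,170,66,66,6),crop(t,240,240,40,66,6)[:, :160],])
B=np.hstack([crop(t,165,170,66,60,5),crop(t,245,245,30,60,5),crop(s,200,215,32,60,5)])
B=np.hstack([B,np.zeros((300,160,3),np.uint8)])[:300,:800]
C=np.vstack([A[:300],B]);cv2.imwrite("pics/c1.png",C[:,:,::-1]);print(C.shape)
D=np.hstack([crop(s,255,222,95,75,5),crop(s,190,150,65,75,5)])
cv2.imwrite("pics/c2.png",D[:,:,::-1]);print(D.shape)
```

```text
(600, 800, 3)
(375, 800, 3)
```

View pics/c1.png

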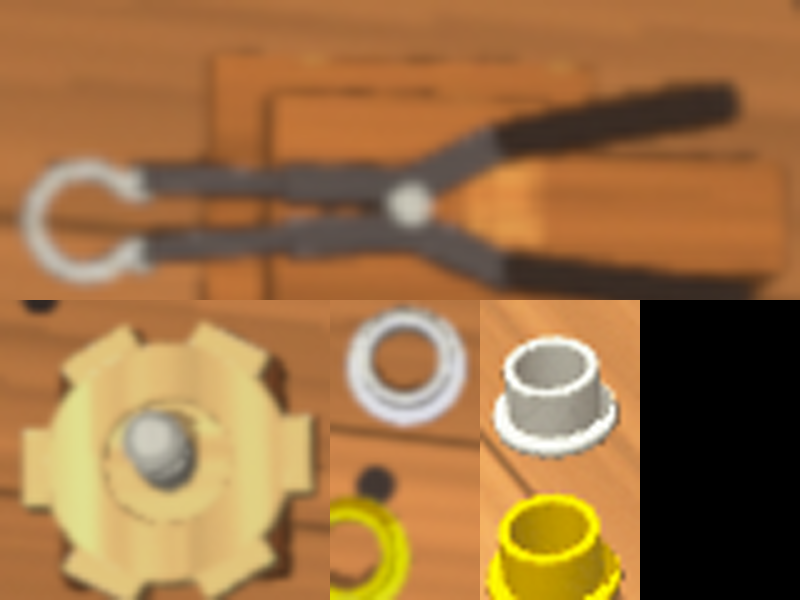

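View pics/c2.png

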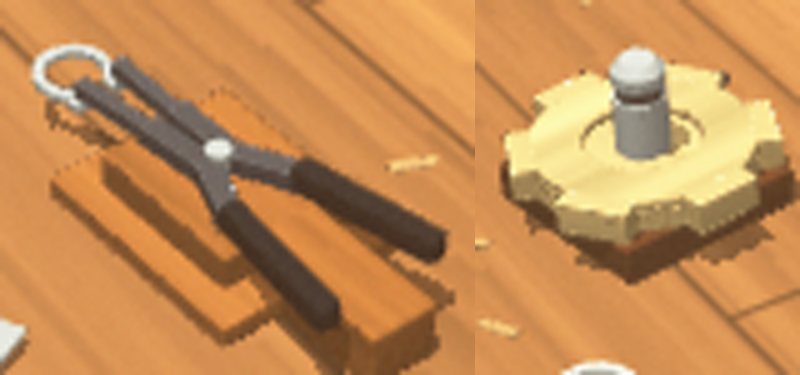

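The crops show (in full-picture pixels): top: clip ring centre (300.2,222.1), pivot (340.7,220.2), pocket (198.4,201.8), axle top (195,197), bush top ring (259.6,256); side: bush top (213.6,227.6), axle top (222.2,161), groove (222.6,168), clip (269.4,236.8), pivot (298,251.2).

Run:
```python
from h import *
t=get_image("top");s=get_image("side")
for n,d,uv,z in[("bushT top",t,(259.6,256),.032),("bushT fl",t,(259.8,257.8),.006),("bushS top",s,(213.6,227.6),.032),("bushS fl",s,(214.8,236.2),.006),
 ("pocketT",t,(198.4,201.8),.04),("axleT",t,(195,196.9),.087),("axleS",s,(222.2,160.9),.087),("grooveS",s,(222.6,168),.07),("axlebaseS",s,(222.8,178.5),.034),
 ("clipT",t,(300.2,222.1),.024),("clipS",s,(269.4,236.8),.024),("pivT",t,(340.7,220.2),.046),("pivS",s,(298,251.2),.046)]:
    print(n,(ray(d,uv,z)*1000).round(1))
# silver bush: low-saturation blob; wheel ring
for n,d,(x,y,w,h) in(("t",t,(240,240,40,35)),("s",s,(198,218,33,30))):
    hsv=cv2.cvtColor(d["image"][y:y+h,x:x+w],cv2.COLOR_RGB2HSV);m=((hsv[...,1]<60)&(hsv[...,2]>100)).astype(np.uint8)
    c=max(cv2.findContours(m,0,1)[0],key=cv2.contourArea);print(n,cv2.boundingRect(c),x,y,cv2.fitEllipse(c))
    # fit model silhouette over x,y
    a=np.linspace(0,6.283,60);best=None
    cm=np.zeros((h*8,w*8),np.uint8);M=cv2.resize(cv2.drawContours(np.zeros((h,w),np.uint8),[c],-1,1,-1),(w*8,h*8),interpolation=cv2.INTER_NEAREST)
    for X in np.arange(.400,.460,.001):
        for Y in np.arange(-.040,.020,.001):
            im=np.zeros_like(M)
            for r,z0,z1 in((.029,0,.006),(.022,.006,.032)):
                P=[[X+r*np.cos(q),Y+r*np.sin(q),z] for z in(z0,z1) for q in a]
                p=((proj(d,P)-[x,y]+.5)*8).astype(np.int32);cv2.fillConvexPoly(im,cv2.convexHull(p),1)
            e=(im!=M).sum()
            if best is None or e<best[0]:best=(e,X,Y)
    print(best,M.sum())
```

```text
bushT top [440.1  -9.1  32. ]
bushT fl [438.9  -8.9   6. ]
bushS top [437.4  -8.7  32. ]
bushS fl [438.4  -8.6   6. ]
pocketT [553.5 153.8  40. ]
axleT [554.  154.5  87. ]
axleS [552.5 155.8  87. ]
grooveS [549.3 150.1  70. ]
axlebaseS [550.8 156.8  34. ]
clipT [534.5 -97.2  24. ]
clipS [531.6 -98.4  24. ]
pivT [ 545.7 -192.4   46. ]
pivS [ 542.7 -194.8   46. ]
t (8, 7, 24, 23) 240 240 ((19.772327423095703, 17.942642211914062), (22.203872680664062, 22.94666290283203), 97.14210510253906)
(np.int64(1786), np.float64(0.43900000000000006), np.float64(-0.008999999999999973)) 27648
s (5, 4, 24, 24) 198 218 ((16.236845016479492, 16.477096557617188), (22.897098541259766, 23.440784454345703), 10.823987007141113)
(np.int64(3063), np.float64(0.43800000000000006), np.float64(-0.007999999999999972)) 28480
```

```bash
python3 -m crank '[0.75,-21,-19,7,0,0,0,0.75,-21,-19,7,0,0,0,0.75,-21,-19,7,0,0,0,0.75,-21,-19,7,0,0,0,0.75,-21,-19,7,0,0,0,0.75,-21,-19,7,0,0,0,0.75,-21,-19,7,0,0,0,0.75,-21,-19,7,0,0,0,0.75,-21,-19,7,0,0,0,0.75,-21,-19,7,0,0,0]' 40
python3 -m crank '[0.75,-21,-19,7,0,0,0,0.75,-21,-19,7,0,0,0,0.75,-21,-19,7,0,0,0,0.75,-21,-19,7,0,0,0,0.75,-21,-19,7,0,0,0,0.75,-21,-19,7,0,0,0,0.75,-21,-19,7,0,0,0,0.75,-21,-19,7,0,0,0,0.75,-15.4,-20.3,7,0,0,0,0.75,0,0,0,0,0,0]'
cat >> h.py <<'E'
def delta(target,yaw=None):
    s=get_state();Rm=R.from_euler('xyz',s["tool_rot"],degrees=True)
    d=np.array(target)-s["position"]
    rv=R.identity().as_rotvec() if yaw is None else (Rm.inv()*R.from_euler('xyz',[180,0,yaw],degrees=True)).as_rotvec(degrees=True)
    print("t",round(s["time_s"],2),"pos",np.round(s["position"],4),"rot",np.round(s["tool_rot"],2),"tool shift mm",(Rm.inv().apply(d)*1000).round(1),"rv",rv.round(2),"F",np.round(s["wrist_force"],1),"open",round(s["opening"],4),"gf",np.round(s["grasp_force"],1))
E
python3 -c "
from h import *
delta([.4385,-.0088,.036],159.73)"
```

```text
time_s: 1.73
position: [0.3135, 0.2403, 0.1936]
tool_rot: [180.0, 0.0, 159.7]
wrist_force: [0.7, 0.0, -0.9]
opening: 0.0662
grasp_force: 0.0
time_s: 2.57
position: [0.4264, 0.0132, 0.1299]
tool_rot: [-180.0, -0.0, 159.5]
wrist_force: [-0.9, 1.5, 0.1]
opening: 0.0662
grasp_force: 0.0
t 2.57 pos [0.4264 0.0132 0.1299] rot [-1.7997e+02 -1.0000e-02  1.5954e+02] tool shift mm [-19.  -16.4  93.9] rv [-0.03 -0.01 -0.19] F [-0.9  1.5  0.1] open 0.0662 gf 0.0
```

```bash
python3 -m crank '[0.75,-9.5,-8.2,10,0,0,0,0.75,-9.5,-8.2,10,0,0,0,0.75,0,0,15,0,0,0,0.75,0,0,15,0,0,0,0.75,0,0,15,0,0,0,0.75,0,0,10,0,0,0,0.75,0,0,0,0,0,0,0.75,0,0,0,0,0,0]'
python3 - <<'E'
from h import *
delta([.4385,-.0088,.036])
t=get_image("top");s=get_image("side")
def crop(d,P,w,k):
    u,v=proj(d,P)[0].astype(int);return cv2.resize(d["image"][v-w:v+w,u-w:u+w],None,fx=k,fy=k,interpolation=cv2.INTER_CUBIC)
save(dict(image=np.hstack([crop(t,[.4385,-.0088,.03],33,6),crop(s,[.4385,-.0088,.03],33,6)])),"b1.png")
E
```

```text
time_s: 3.23
position: [0.4375, -0.0053, 0.0558]
tool_rot: [-180.0, -0.0, 159.7]
wrist_force: [1.3, -0.4, 0.9]
opening: 0.0661
grasp_force: 0.0
t 3.23 pos [ 0.4375 -0.0053  0.0558] rot [-1.8000e+02 -3.0000e-02  1.5974e+02] tool shift mm [-2.2 -2.9 19.8] rv [0. 0. 0.] F [ 1.3 -0.4  0.9] open 0.0661 gf 0.0
```

View pics/b1.png

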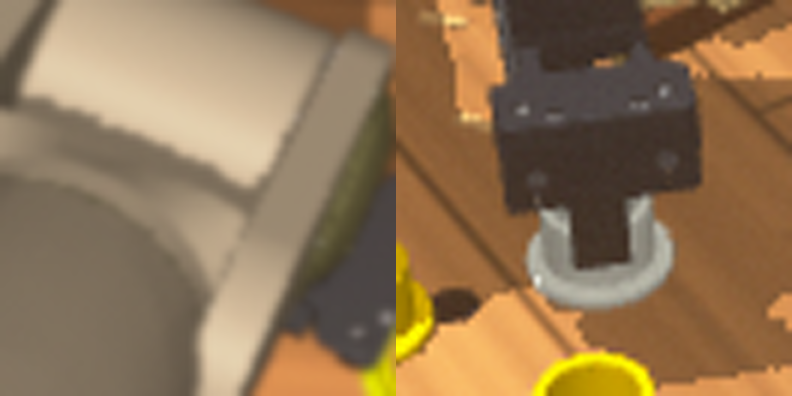

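The side crop shows the near finger centred on the silver bush (600 vs 600 px across), so descend and grip.

```bash
python3 -m crank '[0.75,-1.1,-1.5,10,0,0,0,0.75,-1.1,-1.4,9.8,0,0,0,0.75,0,0,0,0,0,0,0.75,0,0,0,0,0,0,0.3,0,0,0,0,0,0,0.3,0,0,0,0,0,0,0.3,0,0,0,0,0,0,0.3,0,0,0,0,0,0,0.3,0,0,0,0,0,0,0.3,0,0,0,0,0,0]' 40
python3 -c "
from h import *
delta([.5525,.1545,.130])"
```

```text
time_s: 4.17
position: [0.4388, -0.0091, 0.0362]
tool_rot: [180.0, 0.0, 159.7]
wrist_force: [-0.2, 0.8, 4.6]
opening: 0.0429
grasp_force: 40.0
t 4.17 pos [ 0.4388 -0.0091  0.0362] rot [1.8000e+02 3.0000e-02 1.5973e+02] tool shift mm [-50.  192.9 -93.8] rv [0. 0. 0.] F [-0.2  0.8  4.6] open 0.0429 gf 40.0
```

```bash
python3 -m crank '[0.3,0,0,-26,0,0,0,0.3,0,0,-26,0,0,0,0.3,0,0,-26,0,0,0,0.3,0,0,-26,0,0,0,0.3,-10,39,0,0,0,0,0.3,-10,39,0,0,0,0,0.3,-10,39,0,0,0,0,0.3,-10,39,0,0,0,0,0.3,-10,37,0,0,0,0,0.3,0,0,0,0,0,0]'
python3 -m crank '[0.3,0,0,0,0,0,0,0.3,0,0,0,0,0,0]'
python3 - <<'E'
from h import *
delta([.5525,.1545,.140])
t=get_image("top");s=get_image("side")
def crop(d,P,w,k):
    u,v=proj(d,P)[0].astype(int);return cv2.resize(d["image"][v-w:v+w,u-w:u+w],None,fx=k,fy=k,interpolation=cv2.INTER_CUBIC)
save(dict(image=np.hstack([crop(t,[.5525,.1545,.09],33,6),crop(s,[.5525,.1545,.09],33,6)])),"w1.png")
E
```

```text
time_s: 5.0
position: [0.5544, 0.1591, 0.1394]
tool_rot: [179.9, 0.1, 159.9]
wrist_force: [0.2, 0.7, -0.5]
opening: 0.0429
grasp_force: 40.0
time_s: 5.17
position: [0.5518, 0.1543, 0.1394]
tool_rot: [-180.0, -0.1, 159.7]
wrist_force: [0.3, 0.1, -0.9]
opening: 0.043
grasp_force: 40.0
t 5.17 pos [0.5518 0.1543 0.1394] rot [-1.7995e+02 -7.0000e-02  1.5974e+02] tool shift mm [-0.6  0.5 -0.6] rv [0. 0. 0.] F [ 0.3  0.1 -0.9] open 0.043 gf 40.0
```

View pics/w1.png

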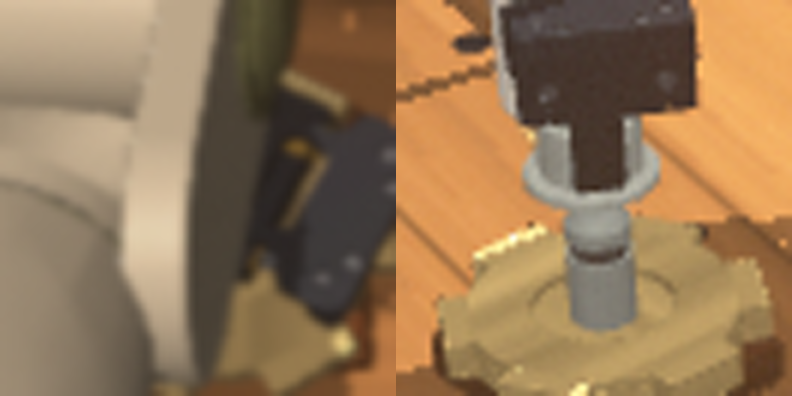

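The side crop shows the flange (centre x≈591) straight above the axle (≈595): within about 1 mm. Descend.

```bash
python3 -m crank '[0.3,-0.6,0.5,10,0,0,0,0.3,0,0,10,0,0,0,0.3,0,0,10,0,0,0,0.3,0,0,10,0,0,0,0.3,0,0,10,0,0,0,0.3,0,0,8,0,0,0,0.3,0,0,0,0,0,0,0.3,0,0,0,0,0,0]'
python3 -c "
from h import *
delta([.5525,.1545,.070])"
```

```text
time_s: 5.93
position: [0.553, 0.1549, 0.0815]
tool_rot: [-180.0, -0.0, 159.7]
wrist_force: [0.3, -0.5, 0.0]
opening: 0.0433
grasp_force: 40.0
t 5.93 pos [0.553  0.1549 0.0815] rot [-1.7998e+02 -4.0000e-02  1.5973e+02] tool shift mm [ 0.4 -0.5 11.5] rv [0. 0. 0.] F [ 0.3 -0.5  0. ] open 0.0433 gf 40.0
```

```bash
python3 -m crank '[0.3,0,0,4,0,0,0,0.3,0,0,4,0,0,0,0.3,0,0,2,0,0,0,0.3,0,0,1,0,0,0,0.3,0,0,0.5,0,0,0,0.3,0,0,0,0,0,0]'
python3 -c "
from h import *
delta([.5525,.1545,.070])"
```

```text
time_s: 6.43
position: [0.5531, 0.1549, 0.0704]
tool_rot: [180.0, 0.0, 159.7]
wrist_force: [-0.9, 0.0, -0.5]
opening: 0.0427
grasp_force: 40.0
t 6.43 pos [0.5531 0.1549 0.0704] rot [180.     0.   159.73] tool shift mm [ 0.5 -0.6  0.4] rv [0. 0. 0.] F [-0.9  0.  -0.5] open 0.0427 gf 40.0
```

```bash
python3 -m crank '[0.75,0,0,0,0,0,0,0.75,0,0,0,0,0,0,0.75,0,0,0,0,0,0,0.75,0,0,0,0,0,0,0.75,0,0,-20,0,0,0,0.75,0,0,-30,0,0,0,0.75,0,0,-40,0,0,0,1,0,0,-30,0,0,0]'
python3 - <<'E'
from h import *
delta([.553,-.25,.19],96.65)
t=get_image("top");s=get_image("side")
def crop(d,P,w,k):
    u,v=proj(d,P)[0].astype(int);return cv2.resize(d["image"][v-w:v+w,u-w:u+w],None,fx=k,fy=k,interpolation=cv2.INTER_CUBIC)
save(dict(image=np.hstack([crop(t,[.5525,.1545,.05],33,6),crop(s,[.5525,.1545,.05],33,6)])),"w2.png")
# pliers axis from handle tips/jaw tips/ring in the first picture's pixels
for uv,z in(((308,221.5),.04),((383,221),.044),((300.2,222.1),.024),((340.7,220.2),.046)):print(ray(t,uv,z).round(4))
# dark-pixel centroid lines of pliers
im=t["image"].astype(int);ys,xs=np.mgrid[0:420,0:560]
m=(im.sum(2)<190)&(ys>200)&(ys<240)&(xs>350)&(xs<388)
for x in range(352,386,3):
    y=np.where(m[:,x])[0];print(x,y.min() if len(y) else None,y.max() if len(y) else None,end=' | ')
E
```

```text
time_s: 7.1
position: [0.5533, 0.1549, 0.1932]
tool_rot: [180.0, 0.1, 159.7]
wrist_force: [1.0, -0.1, 0.5]
opening: 0.0704
grasp_force: 0.0
t 7.1 pos [0.5533 0.1549 0.1932] rot [1.7996e+02 9.0000e-02 1.5973e+02] tool shift mm [-140.  -379.9    3.1] rv [9.000e-02 6.000e-02 6.308e+01] F [ 1.  -0.1  0.5] open 0.0704 gf 0.0
[ 0.5349 -0.1152  0.04  ]
[ 0.5555 -0.2935  0.044 ]
[ 0.5345 -0.0972  0.024 ]
[ 0.5457 -0.1924  0.046 ]
352 211 212 | 355 210 231 | 358 209 231 | 361 209 231 | 364 208 231 | 367 208 232 | 370 207 232 | 373 206 233 | 376 206 233 | 379 206 233 | 382 230 233 | 385 None None |
```

View pics/w2.png

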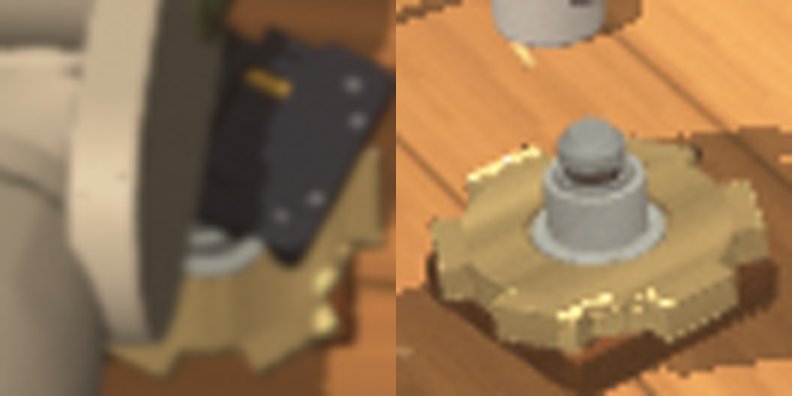

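The crop shows the bush seated flush on the axle. Now to the pliers.

```bash
python3 -m crank '[1,-11.8,-32.3,0,0,0,0,1,-11.8,-32.3,0,0,0,0,1,-11.8,-32.3,0,0,0,0,1,-11.8,-32.3,0,0,0,0,1,-11.8,-32.3,0,0,0,0,1,-11.8,-32.3,0,0,0,0,1,-11.8,-32.3,0,0,0,0,1,-11.8,-32.3,0,0,0,0,1,-11.8,-32.3,0,0,0,0,1,-11.8,-32.3,0,0,0,0]'
python3 -m crank '[1,-11.8,-32.3,0,0,0,0,1,-11.8,-32.3,0,0,0,0,1,0,0,0,0,0,7,1,0,0,0,0,0,7,1,0,0,0,0,0,7,1,0,0,0,0,0,7,1,0,0,0,0,0,7,1,0,0,0,0,0,7,1,0,0,0,0,0,7,1,0,0,0,0,0,7]'
python3 -m crank '[1,0,0,0,0,0,7.1,1,0,0,0,0,0,0,1,0,0,0,0,0,0]'
python3 -c "
from h import *
delta([.5515,-.2575,.043],96.6)"
```

```text
time_s: 8.03
position: [0.5514, -0.1906, 0.1897]
tool_rot: [180.0, -0.1, 159.7]
wrist_force: [-0.4, 0.0, -0.1]
opening: 0.0883
grasp_force: 0.0
time_s: 8.87
position: [0.5515, -0.2577, 0.1895]
tool_rot: [-180.0, -0.1, 103.4]
wrist_force: [0.1, 0.0, -0.4]
opening: 0.088
grasp_force: 0.0
time_s: 9.12
position: [0.5515, -0.2577, 0.1898]
tool_rot: [-180.0, -0.0, 96.8]
wrist_force: [-0.5, 0.3, 0.1]
opening: 0.0884
grasp_force: 0.0
t 9.12 pos [ 0.5515 -0.2577  0.1898] rot [-1.7996e+02 -3.0000e-02  9.6840e+01] tool shift mm [1.000e-01 1.000e-01 1.468e+02] rv [-0.04 -0.03  0.24] F [-0.5  0.3  0.1] open 0.0884 gf 0.0
```

```bash
python3 -m crank '[1,0,0,35,0,0,0,1,0,0,35,0,0,0,1,0,0,25,0,0,0,1,0,0,15,0,0,0.2,1,0,0,12,0,0,0,1,0,0,12,0,0,0,1,0,0,12.8,0,0,0,1,0,0,0,0,0,0,1,0,0,0,0,0,0]' 50
python3 - <<'E'
from h import *
delta([.5515,-.2575,.043],96.6)
s=get_image("side")
u,v=proj(s,[.5500,-.23,.04])[0].astype(int)
save(dict(image=cv2.resize(s["image"][v-45:v+45,u-60:u+60],None,fx=6,fy=6,interpolation=cv2.INTER_CUBIC)),"p1.png")
E
```

```text
time_s: 9.87
position: [0.5517, -0.2578, 0.0435]
tool_rot: [-180.0, -0.0, 96.5]
wrist_force: [-0.5, -0.5, 0.6]
opening: 0.0881
grasp_force: 0.0
t 9.87 pos [ 0.5517 -0.2578  0.0435] rot [-1.7999e+02 -1.0000e-02  9.6470e+01] tool shift mm [ 0.3 -0.1  0.5] rv [-0.01 -0.01 -0.13] F [-0.5 -0.5  0.6] open 0.0881 gf 0.0
```

View pics/p1.png

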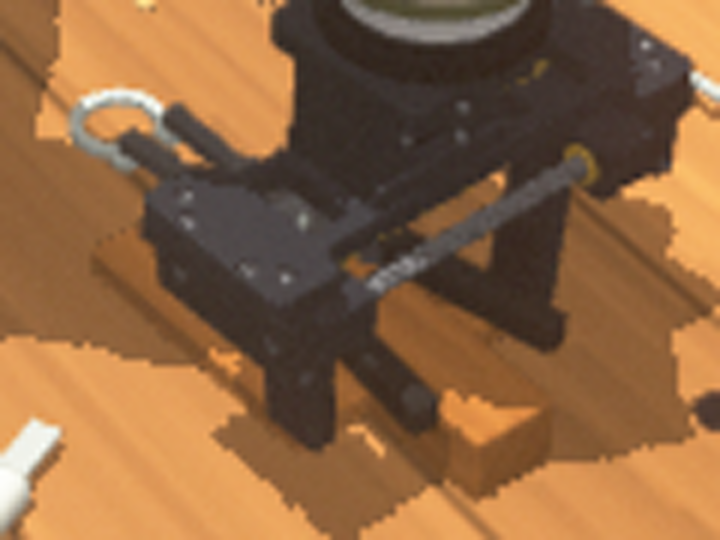

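The fingers straddle both handles (near finger at ~(300,400), far at ~(530,250)). Close.

```bash
python3 -m crank '[0.4,0,0,0,0,0,0,0.4,0,0,0,0,0,0,0.4,0,0,0,0,0,0,0.4,0,0,0,0,0,0,0.4,0,0,0,0,0,0,0.4,0,0,0,0,0,0,0.4,0,0,0,0,0,0,0.4,0,0,0,0,0,0]' 55
python3 -m crank '[0.4,0,0,-10,0,0,0,0.4,0,0,-10,0,0,0,0.4,0,0,-10,0,0,0,0.4,0,0,0,0,0,0,0.4,0,0,0,0,0,0]'
python3 -c "
from h import *
delta([.57,.01,.13],96.5);print(get_state()['ft_torque'])"
```

```text
time_s: 10.58
position: [0.5528, -0.258, 0.0442]
tool_rot: [179.8, 0.1, 96.4]
wrist_force: [5.3, -0.6, 2.5]
opening: 0.0389
grasp_force: 54.9
time_s: 11.0
position: [0.5515, -0.2578, 0.0737]
tool_rot: [-180.0, 0.0, 96.4]
wrist_force: [0.7, -0.0, -2.9]
opening: 0.0384
grasp_force: 54.9
t 11.0 pos [ 0.5515 -0.2578  0.0737] rot [-1.800e+02  1.000e-02  9.643e+01] tool shift mm [264.   48.3 -56.3] rv [-0.    0.01 -0.07] F [ 0.7 -0.  -2.9] open 0.0384 gf 54.9
[-0.206109    0.03663897  0.03948921]
```

```bash
python3 -m crank '[0.4,0,0,-22,0,0,0,0.4,0,0,-22,0,0,0,0.4,0,0,-22,0,0,0,0.4,0,0,0,0,0,0]'
python3 -m crank '[0.4,28,5.5,0,0,0,0,0.4,28,5.5,0,0,0,0,0.4,28,5.5,0,0,0,0,0.4,28,5.5,0,0,0,0,0.4,28,5.5,0,0,0,0,0.4,28,5.5,0,0,0,0,0.4,28,5.5,0,0,0,0,0.4,28,5.5,0,0,0,0,0.4,0,0,0,0,0,0,0.4,0,0,0,0,0,0]'
python3 - <<'E'
from h import *
delta([.57,.01,.13],96.5)
t=get_image("top");s=get_image("side")
np.save("t.npy",t["image"]);np.save("s.npy",s["image"])
def crop(d,P,w,k):
    u,v=proj(d,P)[0].astype(int);u-=w;v-=w;print(u,v);return cv2.resize(d["image"][v:v+2*w,u:u+2*w],None,fx=k,fy=k,interpolation=cv2.INTER_CUBIC)
save(dict(image=np.hstack([crop(t,[.555,.12,.11],33,6),crop(s,[.555,.12,.11],33,6)])),"g1.png")
E
```

```text
time_s: 11.33
position: [0.5527, -0.2586, 0.1431]
tool_rot: [179.8, 0.2, 96.4]
wrist_force: [0.3, -1.0, -2.2]
opening: 0.0384
grasp_force: 54.9
time_s: 12.17
position: [0.5697, -0.0292, 0.1381]
tool_rot: [-179.9, -0.0, 96.6]
wrist_force: [0.1, 0.7, -2.0]
opening: 0.0386
grasp_force: 54.9
t 12.17 pos [ 0.5697 -0.0292  0.1381] rot [-1.7988e+02 -3.0000e-02  9.6560e+01] tool shift mm [38.9  4.7  8.2] rv [-0.12 -0.03  0.06] F [ 0.1  0.7 -2. ] open 0.0386 gf 54.9
175 162
196 125
```

View pics/g1.png

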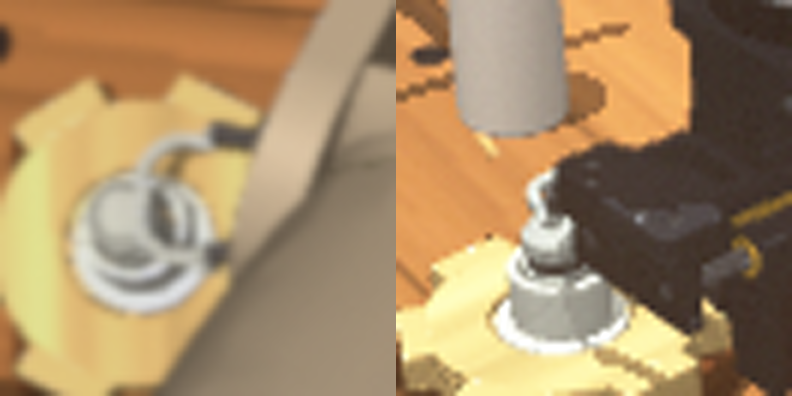

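Run:
```python
from h import *
t=get_image("top")
print(ray(t,(206.25,194.1),.118).round(4))
s=get_state();p=np.array(s["position"]);y=np.radians(s["tool_rot"][2]);a=np.array([np.cos(y),np.sin(y)])
print(p.round(4),s["tool_rot"])
for L in(.143,.147,.151,.165):print(L,p[:2]+L*a)
# overlay of predicted inner circle on the crop, brightness along the axis line
g=cv2.cvtColor(t["image"],cv2.COLOR_RGB2HSV)
im=cv2.resize(t["image"][150:230,170:230],None,fx=10,fy=7.5/1*1.0 and 10,interpolation=cv2.INTER_CUBIC)[:600*1+200]
im=cv2.resize(t["image"][165:225,170:230],None,fx=10,fy=10,interpolation=cv2.INTER_CUBIC)
q=np.linspace(0,6.283,80)
for L,c in((.147,(255,0,0)),(.151,(0,255,0)),(.160,(0,0,255))):
    C=p[:2]+L*a;P=np.c_[C[0]+.0175*np.cos(q),C[1]+.0175*np.sin(q),np.full(80,.120)]
    u=((proj(t,P)-[170,165]+.5)*10).astype(np.int32);cv2.polylines(im,[u],True,c,1)
save(dict(image=im),"g2.png")
```

```text
[0.5562 0.124  0.118 ]
[ 0.57   -0.0312  0.1389] [-1.79939289e+02 -8.06184713e-03  9.63674762e+01]
0.143 [0.5541762  0.11088603]
0.147 [0.55373258 0.11486135]
0.151 [0.55328896 0.11883668]
0.165 [0.55173629 0.13275031]
```

View pics/g2.png

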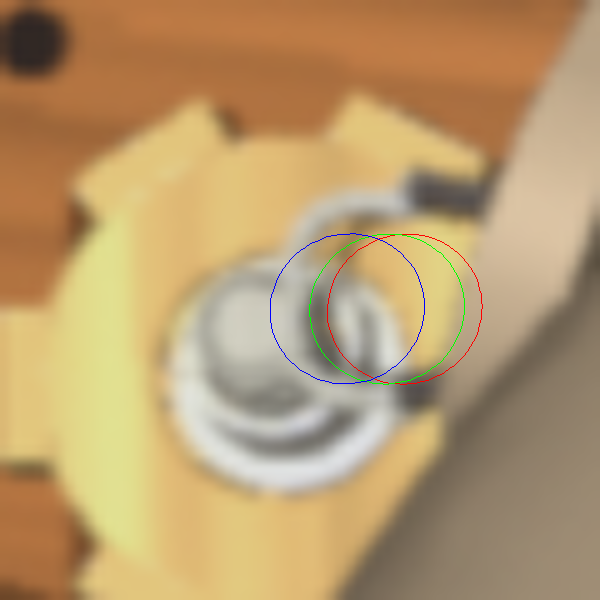

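The spread clip's inner edge spans about y 215–378, left at x≈305 in the overlay: length near 151 mm, sideways about 2 mm towards +x. I'll back off so the clip is against wood and measure it numerically.

```bash
python3 -m crank '[0.4,-18,0,0,0,0,0,0.4,-17,0,0,0,0,0,0.4,0,0,0,0,0,0,0.4,0,0,0,0,0,0,0.4,0,0,0,0,0,0]'
cat > fit.py <<'E'
from h import *
t=get_image("top");s=get_state();p=np.array(s["position"]);y=np.radians(s["tool_rot"][2]);a=np.array([np.cos(y),np.sin(y)]);n=np.array([-a[1],a[0]])
print(p.round(4),np.round(s["tool_rot"],2))
Z=p[2]-.0202
C=p[:2]+.151*a
u0,v0=proj(t,[*C,Z])[0].astype(int)-16
hsv=cv2.cvtColor(t["image"],cv2.COLOR_RGB2HSV)[v0:v0+32,u0:u0+32].astype(int)
m=((hsv[...,1]<70)&(hsv[...,2]>90))
print(u0,v0);print('\n'.join(''.join('#' if q else '.' for q in r) for r in m))
I=t["image"][v0:v0+32,u0:u0+32].astype(float);W=np.clip((110-hsv[...,1])/80.,0,1)*(hsv[...,2]>90)
K=4;best=[]
th=np.radians(np.linspace(40,320,60))
for L in np.arange(.140,.172,.001):
  for o in np.arange(-.010,.0105,.001):
    im=np.zeros((32*K,32*K),np.float32);c=p[:2]+L*a+o*n
    P=np.array([[*(c+r*(np.cos(q)*a*1+np.sin(q)*n)),Z] for r,T in((.0175,np.radians(np.linspace(-140,140,60))),(.0215,np.radians(np.linspace(140,-140,60)))) for q in T])
    cv2.fillPoly(im,[((proj(t,P)-[u0,v0]+.5)*K).astype(np.int32)],1.)
    T=cv2.resize(im,(32,32),interpolation=cv2.INTER_AREA)
    best.append((((T-W)**2).sum(),L,o))
best.sort();print(np.round(best[:6],4))
print(proj(t,[*(p[:2]+best[0][1]*a+best[0][2]*n),Z]), (p[:2]+best[0][1]*a+best[0][2]*n).round(4))
E
python3 fit.py
```

```text
time_s: 12.73
position: [0.574, -0.0652, 0.1393]
tool_rot: [-180.0, -0.0, 96.4]
wrist_force: [-0.3, 1.0, -2.0]
opening: 0.0385
grasp_force: 54.9
[ 0.574  -0.0649  0.1394] [-1.7998e+02 -2.0000e-02  9.6410e+01]
207 179
................................
................................
................................
...................##...........
............##...#########......
..........###########...#####..#
.........############.......####
........###########........#####
.......####...................##
.......###....................##
......###.....................##
......###.....................##
......###.....................##
......###....................###
......###....................###
#.....###....................###
##....###...................####
##....###...................####
###...###...................####
###...###..................####.
####..###..................###..
####..###..................###..
####...###................#####.
####...####.........###########.
####....############....####...#
####.....###########.....####...
####........#########.....#...#.
###..............###.......#.###
###...............#.........####
##.........................#####
#..........................#####
#........................#######
[[ 1.675395e+02  1.550000e-01 -1.000000e-03]
 [ 1.684950e+02  1.550000e-01 -2.000000e-03]
 [ 1.686528e+02  1.550000e-01 -3.000000e-03]
 [ 1.697872e+02  1.550000e-01 -4.000000e-03]
 [ 1.698989e+02  1.560000e-01 -1.000000e-03]
 [ 1.699333e+02  1.540000e-01 -1.000000e-03]]
[[221.46630842 194.99988893]] [0.5577 0.0893]
```

```bash
sed -i 's/\.0215/.0242/; s/^print(u0,v0);print.*$//' fit.py; python3 fit.py
python3 - <<'E'
from h import *
t=get_image("top");print(ray(t,(223.35,194.35),.119))
E
```

```text
[ 0.5741 -0.0647  0.1395] [-1.7998e+02 -1.0000e-02  9.6440e+01]
[[ 1.478259e+02  1.540000e-01 -3.000000e-03]
 [ 1.488048e+02  1.550000e-01 -3.000000e-03]
 [ 1.494392e+02  1.540000e-01 -2.000000e-03]
 [ 1.508494e+02  1.550000e-01 -2.000000e-03]
 [ 1.508580e+02  1.540000e-01 -4.000000e-03]
 [ 1.510166e+02  1.530000e-01 -3.000000e-03]]
[[221.84642307 194.13832679]] [0.5598 0.0887]
[0.55975189 0.08524746 0.119     ]
```

```bash
python3 -m crank '[0.4,17,0.4,0,0,0,0,0.4,17,0.4,0,0,0,0,0.4,17,0.4,0,0,0,0,0.4,16.2,0.4,0,0,0,0,0.4,0,0,0,0,0,0,0.4,0,0,0,0,0,0,0.4,0,0,0,0,0,0]'
cat > r.py <<'E'
from h import *
delta([.5681,.0023,.0902],96.4)
t=get_image("top");s=get_state();p=np.array(s["position"])
C=p+[-.0144,.152,-.0204]
u0,v0=proj(t,C)[0].astype(int)-16
hsv=cv2.cvtColor(t["image"],cv2.COLOR_RGB2HSV)[v0:v0+32,u0:u0+32].astype(int)
print(u0,v0,"axle top px",proj(t,[.5537,.1543,.087]),"clip px",proj(t,C))
print('\n'.join(''.join('%3d'%(b//4) if q<70 else '  .' for q,b in zip(r,k)) for r,k in zip(hsv[...,1],hsv[...,2])))
E
python3 r.py
```

```text
time_s: 13.47
position: [0.5684, 0.0015, 0.1397]
tool_rot: [180.0, 0.0, 96.4]
wrist_force: [0.3, 0.4, -3.3]
opening: 0.0381
grasp_force: 54.9
t 13.47 pos [0.5684 0.0015 0.1397] rot [1.7999e+02 2.0000e-02 9.6440e+01] tool shift mm [ 0.8 -0.2 49.5] rv [0.01 0.02 0.04] F [ 0.3  0.4 -3.3] open 0.0381 gf 54.9
177 177 axle top px [[195.08464226 197.01736578]] clip px [[193.25853118 193.50080467]]
  .  .  .  .  .  .  .  .  .  .  .  .  .  .  .  .  .  .  .  .  .  .  .  .  .  .  .  .  . 49 49 49
  .  .  .  .  .  .  .  .  .  .  .  .  .  .  .  .  .  .  .  .  .  .  .  .  .  .  .  . 50 50 50 49
  .  .  .  .  .  .  .  .  .  .  .  .  .  .  .  .  .  .  .  .  .  .  .  .  .  .  .  . 50 50 50 50
  .  .  .  .  .  .  .  .  .  .  .  .  .  .  .  .  .  .  .  .  .  .  .  .  .  .  .  . 51 51 51 50
  .  .  .  .  .  .  .  .  .  .  .  .  .  .  .  .  .  .  .  .  .  .  .  .  .  .  . 51 51 51 51 51
  .  .  .  .  .  .  .  .  .  .  .  .  .  .  .  .  .  .  . 35 25 23 24 27 34 44 51 52 52 52 52 52
  .  .  .  .  .  .  .  .  .  .  .  . 52 51 51 51 52 51 45 33 23 21 22 25 35 48 52 53 52 52 52 52
  .  .  .  .  .  .  .  .  .
[... 1697 characters left out ...]
 44 40 34  .  . 30  .
  .  .  .  .  .  .  .  . 51 50 51 51 48 44 42 42 43 42 33 30 37 42 44 44 43 40 34  .  .  . 32 33
  .  .  .  .  .  .  .  .  . 51 50 51 50 48 46 46 46 43 34 30 37 42 43 43 41 35 29 28 29 31 33 34
  .  .  .  .  .  .  .  .  .  . 52 53 51 48 46 44 42 41 34 32 39 41 41 41 37 31 28 29 31 33 34 34
  .  .  .  .  .  .  .  .  .  . 52 55 54 51 49 46 42 40 36 35 39 40 39 36 31 28 29 32 33 34 34 35
  .  .  .  .  .  .  .  .  .  .  . 56 55 52 51 51 50 47 43 41 39 38 36 31 28 29 31 33 34 34 35 35
  .  .  .  .  .  .  .  .  .  .  . 56 55 53 48 46 49 50 49 46 40 35  .  . 29 31 32 33 34 34 35 35
  .  .  .  .  .  .  .  .  .  .  . 55 55 55 52 45 40 40 40 40 36 32  . 28  . 32 33 34 34 35 35 36
```

The pixel map puts the ring's centre at ~(194,193.3), as predicted, and the axle top at (194.5,197.5), as expected. Descend.

```bash
python3 -m crank '[0.4,0.8,0,8,0,0,0,0.4,0,0,8,0,0,0,0.4,0,0,8,0,0,0,0.4,0,0,8,0,0,0,0.4,0,0,4,0,0,0,0.4,0,0,0,0,0,0]'
python3 -m crank '[0.4,0,0,3,0,0,0,0.4,0,0,3,0,0,0,0.4,0,0,0,0,0,0]'
python3 -c "
from h import *
delta([.5681,.0023,.0892],96.4);print(get_state()['ft_torque'])"
```

```text
time_s: 14.02
position: [0.5677, 0.0027, 0.1022]
tool_rot: [-179.9, -0.0, 96.4]
wrist_force: [0.1, 1.0, -2.3]
opening: 0.0384
grasp_force: 54.9
time_s: 14.27
position: [0.5681, 0.0027, 0.0973]
tool_rot: [-180.0, -0.0, 96.4]
wrist_force: [-0.4, -0.6, -2.0]
opening: 0.0385
grasp_force: 54.9
t 14.27 pos [0.5681 0.0027 0.0973] rot [-1.7998e+02 -1.0000e-02  9.6430e+01] tool shift mm [-0.4 -0.   8.1] rv [-0.02 -0.01  0.03] F [-0.4 -0.6 -2. ] open 0.0385 gf 54.9
[-0.22298904  0.01324832 -0.04285547]
```

```bash
python3 -m crank '[0.4,0,0,2,0,0,0,0.4,0,0,2,0,0,0,0.4,0,0,1,0,0,0,0.4,0,0,1,0,0,0,0.4,0,0,0,0,0,0]'
python3 -m crank '[0.4,0,0,0.5,0,0,0,0.4,0,0,0.5,0,0,0,0.4,0,0,0,0,0,0,0.4,0,0,0,0,0,0]'
python3 -c "
from h import *
delta([.5681,.0023,.0892],96.4);print(get_state()['ft_torque'])"
```

```text
time_s: 14.68
position: [0.5681, 0.0027, 0.0914]
tool_rot: [-180.0, -0.0, 96.4]
wrist_force: [-0.5, 0.2, -2.3]
opening: 0.0383
grasp_force: 54.9
time_s: 15.02
position: [0.5682, 0.0027, 0.0906]
tool_rot: [-180.0, -0.0, 96.4]
wrist_force: [0.3, 0.3, -1.8]
opening: 0.0386
grasp_force: 54.9
t 15.02 pos [0.5682 0.0027 0.0906] rot [-180.     -0.     96.43] tool shift mm [-0.4 -0.1  1.4] rv [-0.   -0.    0.03] F [ 0.3  0.3 -1.8] open 0.0386 gf 54.9
[-0.20086711  0.07786322 -0.01113926]
```

```bash
P='import sys
from h import *
s=get_state();print(np.round(s["position"],4),np.round(s["wrist_force"],1),np.round(s["ft_torque"],3))'
for i in 1 2 3; do python3 -c "$P"; done
python3 -m crank '[0.4,0,0,1,0,0,0,0.4,0,0,0,0,0,0,0.4,0,0,0,0,0,0]' >/dev/null; python3 -c "$P"
python3 -m crank '[0.4,0,0,1,0,0,0,0.4,0,0,0,0,0,0,0.4,0,0,0,0,0,0]' >/dev/null; python3 -c "$P"
python3 -m crank '[0.4,0,0,0.7,0,0,0,0.4,0,0,0,0,0,0,0.4,0,0,0,0,0,0]' >/dev/null; python3 -c "$P"
```

```text
[0.5682 0.0027 0.0906] [ 0.3  0.3 -1.8] [-0.201  0.078 -0.011]
[0.5682 0.0027 0.0906] [ 0.3  0.3 -1.8] [-0.201  0.078 -0.011]
[0.5682 0.0027 0.0906] [ 0.3  0.3 -1.8] [-0.201  0.078 -0.011]
[0.5682 0.0027 0.0896] [-0.5 -0.  -1.8] [-0.135  0.048  0.008]
[0.5682 0.0027 0.0886] [ 0.3 -0.4 -2.3] [-0.115  0.009 -0.021]
[0.5682 0.0027 0.0879] [ 0.8 -0.2 -0.2] [-0.089  0.077 -0.039]
```

```bash
python3 -m crank '[0.4,0,0,-1,0,0,0,0.4,0,0,0,0,0,0,0.4,0,0,0,0,0,0,0.4,0,0,0,0,0,0,0.4,0,0,0,0,0,0,0.4,0,0,0,0,0,0]'
sed -i 's/\.0902\]/.0892]/' r.py; python3 r.py | cut -c1-110
```

```text
time_s: 16.27
position: [0.5682, 0.0027, 0.0889]
tool_rot: [180.0, -0.0, 96.4]
wrist_force: [0.8, 1.0, -2.0]
opening: 0.0387
grasp_force: 54.9
t 16.27 pos [0.5682 0.0027 0.0889] rot [180.    -0.    96.43] tool shift mm [-0.4 -0.2 -0.3] rv [ 0.   -0.    
180 182 axle top px [[195.08464226 197.01736578]] clip px [[196.18372749 198.84798544]]
  .  .  .  .  .  .  .  .  .  .  .  .  .  .  .  .  .  .  .  .  .  .  .  .  .  .  .  .  .  . 49 49
  .  .  .  .  .  .  .  .  .  .  .  .  .  .  .  .  .  .  .  .  .  .  .  .  .  .  .  .  . 50 50 50
  .  .  .  .  .  .  .  .  .  .  .  .  .  .  .  .  .  .  .  .  .  .  .  .  .  .  .  . 50 51 51 51
  .  .  .  .  .  .  .  .  .  .  .  .  .  .  .  .  .  .  .  .  .  .  .  .  .  .  .  . 51 51 51 51
  .  .  .  .  .  .  .  .  .  .  .  .  .  .  .  .  .  .  .  .  .  .  .  .  .  .  .  . 52 52 52 52
  .  .  .  .  .  .  .  .  .  .  .  .  .  .  .  .  .  .  .  . 28  .  .  .  .  .  . 52 53 53 52 52
  .  .  .  .  .  .  .  .  .  .  .  .  .  . 52 51  . 52 45 30 23 22 23 23 26 37 49 53 54 53 53 53
  .  .  .  .  .  .  .  .  .  .  . 53 51 50 48 48 50 50 45 32 24 22 21 22 27 39 
[... 1645 characters left out ...]
  . 29  . 30 31  .  .
  .  .  .  .  .  .  .  . 54 51 50 49 51 51 51 50 47 41 30 23 25 32 38 38 33 29 28 29 30 31 32 33
  .  .  .  .  .  .  .  .  . 53 51 48 48 49 50 49 47 43 32 23 24 30 34 32  . 28 29 30 31 32 33 33
  .  .  .  .  .  .  .  .  . 53 53 50 48 48 46 42 41 42 35 28 26 28 31 28 28  . 30 31 32 33 33 34
  .  .  .  .  .  .  .  .  .  . 53 53 54 54 52 45 43 45 45 42 37 31 28 28 28 30 31 32 33 33 34 34
  .  .  .  .  .  .  .  .  .  .  . 50 54 55 55 54 54 54 52 48 43 34 28 28 30 31 32 33 33 33 34 34
  .  .  .  .  .  .  .  .  .  .  .  . 48 50 54 54 55 55 54 48 40 31 28 29 31 32 33 33 34 34 34 34
  .  .  .  .  .  .  .  .  .  .  .  .  .  . 48 48 52 53 49 41 32 28 29 30 32 32 33 34 34 34 34 35
```

```bash
python3 -c "
from rig import *
print(hand_in())"
```

```text
the job is handed in; nothing more can be done
None
```

I handed the job in at about 16.3 s with the bush seated flush in the pocket. The pliers are held level and fully squeezed at 55 N, and the spread clip is around the axle groove about 1 mm above the bush; the hand-in returned no verdict, and I did not check the other bench items in a final picture.

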